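# Fit the splined gear on the drive and shut its guard

### The arm

A 6-joint arm with a two-finger parallel gripper is mounted at the origin on the work surface. World frame = base frame: x ahead of the robot, y to its left, z up, the work surface at z = 0. Lengths are in mm, angles in rad, forces in N, time in s.
With the tool pointing down it reaches from about 250 to 800 mm from the base axis. Payload 8.5 kg.
Tool frame: the origin (TCP) lies at the very end of the fingers, on their centre line; the grasp point (between the pads) lies 19 mm behind it; z points along the fingers, y is the line along which they close (so a half turn about z gives the same grasp; the last joint's range is limited). The gripper opens to 85 mm and grips with 20 to 120 N. Pads are 22 mm wide; open, the fingers measure 114 mm over their backs; the gripper's body (76 mm by 85 mm) begins 54 mm behind the grasp point. The pads swing forward as they close: fully open they stand 13 mm farther back than shut.
Start: joints at [-1.329, 0.238, -0.013, 1.319, 0, 1.571], TCP at [125.699, -509.685, 231.276] pointing down, gripper open.
Joint ranges: [-2.66, 2.66], [-1.03, 1.9], [-1.14, 1.46], [-1.82, 2.27], [-1.45, 1.34], [-3.14, 3.14]. Speed limits (rad/s): [2.22, 2.22, 2.79, 3.14, 3.14, 3.14].

### API

Orientations are given as a rotation vector (axis times angle).
In Python, from bench import state, get_image, camera_info, close_job, look_for gives the robot as it stands. The module is installed in compiled form; this text tells all that it offers.
- The arm moves only by the tool arm_command, never from a script. Its argument "series" is one flat list of numbers, 7 for each row, row after row: the turn, a rotation vector about the tool's x, y, z in degrees, then the shift along the tool's x, y, z in units of 40 mm (1.0 is 40 mm), then the finger opening in mm, from 0 to 85.4. In form: [ax, ay, az, x, y, z, fingers, ax, ay, az, x, y, z, fingers, ...]. A call has exactly 10 rows; each row shifts and turns the commanded pose from where the row before left it, along the tool's axes as they then stand; what a row does not reach is not made up. A row lasts 1/12 s, in which the tool goes at most 41.7 mm and 7.16 degrees, less where a joint would pass 70% of its speed; a pose out of reach is approached as far as the arm can. A call is refused whole if a number of a shift passes 1 or a number of a turn 7.16, either way. A call with a gripper value outside its range is refused whole. The fingers move at their own pace and stop on an object; "squeeze" is the grip in N (left out, the last holds). Time passes only in rows, so rows that do not move let the fingers close, or fill a call up. It gives the time, the measured TCP pose, the force, the opening and the grip force at its end, in the units of the state.
- state(): the state, without advancing time (a new reading comes with each control period).
- get_image(name): name is "side" or "top"; returns the picture (384x512x3 uint8, red, green, blue); there is no depth.
- camera_info(name): a dict with "fovy" (degrees; the focal length in pixels is half the picture's height over the tangent of half this angle, whatever the lens; pixels are square), "cx", "cy" (the principal point, pixels), "T" (4x4, takes a point from camera to world coordinates). Camera axes: x right, y down, z forward; pixel columns grow to the right and rows downward; lengths in mm; the calibration is good to about 2 mm. A picture is of the moment at which its call begins. camera_info takes no time and is no camera call.
- close_job(): hands the job in; it is judged then, once.
Trained networks look in the newest picture that a camera, given by its name, has taken for a name from the list of things; names that differ only in an ending like _2 or _b are one class to them, and where a whole thing is asked for, a point or a joint stands for the part that bears it (a point fixed in the world has none). Each returns a list of dicts, best first, with "score" (0 to 1); they miss things now and then, are a little off and sometimes report something else, mostly with a low value. They report only what shows in the picture. A call takes as long as a camera call. They do not tell look-alikes from the thing itself.
- look_for(thing, camera): "rect" ([left, top, right, bottom] in pixels, round what is visible of it).
The state is a dict: "t": time; "joint_positions": joint angles; "joint_velocities": joint speeds; "tau": joint torques, N m; "ee_pos": TCP position; "orientation": TCP orientation; "wrist_force": force on the tool from outside, world axes, zero at the start; "moment": the same for the moment, N m; "gripper_width": finger opening in mm; "grasp_force": force on a finger pad.
Only numpy, scipy, OpenCV 4.12 (cv2) and the standard library are available. Lean on these libraries where they do the work, as an engineer would, in place of code of your own. Each camera call takes 0.05 s, during which the arm holds its last target. There are 200 camera calls.

### The job

Put the toothed gear, square boss outwards, on the leaning splined shaft of the bench drive: press lightly and turn it until its slots find the splines and it drops fully home against the collar. Then let go of it and push the clear guard shut over it until the latch snaps in. Leave the other things on the bench where they are.

Things in the scene. Friction and masses are not known exactly. Their poses are not given: they have to be found in the camera images.
- gear: Aluminium spur gear, about 0.4 kg, on the bench: toothed disc 100 mm across, 18 mm thick; on it a square boss 40 x 40 mm, 34 mm high (52 mm in all), sides along the gear's x and y: grip it there. Round through bore, 21 mm across, with four slots 9.5 mm wide towards +-x and +-y, reaching 16 mm from the axis. Origin: centre of the disc's underside; z along the axis to the boss end.
- gear_top (a point): Centre of the boss's end face, on the gear's axis, 52 mm from the underside.
- drive_head: Fixed upper part of the blue and grey bench drive. Its plate, 130 (x) by 200 (y) mm, faces up and leans 30 degrees from level towards its -x side (roughly the robot). Origin: middle of the plate's upper face, 120 mm above the bench, on the shaft's axis; z is the shaft's axis, out of the plate; x up the slope. A collar 48 mm across, 8 mm high, surrounds the shaft: the gear's seat.
- shaft_end (a point): End of the steel shaft, 54 mm from the plate. From 8 to 38 mm above the plate: four splines 6 mm wide, square-ended, reaching 14.5 mm from the axis, on a core 19.4 mm across; above it a plain nose 19.4 mm across, tapered to 8 mm in its last 6 mm. Turn of the splines unknown, differs each time; shaft stiff, does not turn. A gear whose slots miss them rests 30 mm too high.
- guard_hinge (a point): Middle of the guard's hinge line, which runs along the drive head's x at y = +85, z = +72 mm in its frame. The two hinge posts stand at x = +-50, y = +86 to +100 mm, up to z = 76 mm.
- strike_lip (a point): Middle of the round steel lip of the latch's strike, at y = -90.5, z = +80 mm in the drive head's frame, 30 mm long along x, 5 mm thick; its post stands behind it at y = -95 to -103 mm, up to z = 83 mm.
- guard (a joint): Angle of the guard, rad: 0 shut, 2.0 wide open; starts open, leaning out on the drive head's +y side. Clear panel 5 mm thick, 120 mm along x, from 5 to 163 mm from the hinge line. Stiff hinge (0.3 N m): stays where left. Shut, its outer face is 74.5 mm above the plate, parallel to it; it clears a gear that is home and strikes one that is not.
- guard_edge (a point): Middle of the guard's free edge, on the outer face, 163 mm from the hinge line. Over the last 10 mm or so of its way the latch rides over its strike: about 10 N near this edge.
- latch_bolt (a joint): Sprung bevelled latch bolt at the middle of the guard's free edge, m: 0 fully out, up to 0.008 pushed in. It rides in by about 4 mm over the strike's lip as the guard is pushed down and springs out beneath it.
- plain_wheel: bystander: dark steel flat-belt wheel without teeth or bore, 94 mm across, 40 mm high with a round stub on top; origin centre of underside
- steel_block: bystander: bright steel bar 100 x 30 x 30 mm; origin centre of underside
- hammer: bystander: hammer lying on the bench
- screwdriver: bystander: screwdriver lying on the bench
- sanding_block: bystander: cork sanding block 110 x 60 x 30 mm; origin centre of underside
- oil_bottle: bystander: closed white bottle, 56 mm across, 150 mm high; origin centre of underside
Mind the look-alikes: they are no part of the job. What is shaped like the gear but turquoise or yellow is not meant.

How it is judged (in metres and radians):
On the way, in this order (a step that is already met when the one before it is completed fails the run):
1. the gear sits fully home on the splined shaft, boss outwards, against the collar (z of gear in the frame of drive_head between 0.005 and 0.0105 m and x of gear in the frame of drive_head between -0.004 and 0.004 m and y of gear in the frame of drive_head between -0.004 and 0.004 m and angle between the z axis of gear and the z axis of drive_head, either way round below 0.07 rad and z of gear_top in the frame of drive_head above 0.05 m), for 0.2 s.
2. the guard is shut and its latch has snapped in (value of joint guard below 0.03 rad and value of joint latch_bolt below 0.002 m), for 0.2 s.
At the end, for the whole second after the job is handed in: The gear is home on the shaft, boss outwards: its underside within 2.5 mm of the collar (5 to 10.5 mm above the plate), centred within 4 mm and square within 0.07 rad, at rest; the guard is shut (joint below 0.03 rad) with its bolt sprung out (below 2 mm) (all of step 1 and all of step 2 and linear speed of gear below 0.02 m/s); the robot touches nothing.
It fails at once if a bystander was moved by more than 30 mm (distance of any of plain_wheel, steel_block, hammer, screwdriver, sanding_block, oil_bottle from where it was at the start of the episode above 0.03 m).
It also fails if it takes over 72 s, if anything falls off the work surface, if the arm or the gripper's body presses on something with over 40 N, if the wrist force passes 120 N, or if a joint passes its speed limit or range.

## Working session

There is one attempt and no reset: what is moved stays moved. The work goes in short steps, Python scripts to look and compute and a tool call to move; the robot and the scene stay as the last step left them, time stands still between calls to the robot, and variables do not carry over. Pictures are saved under pics/ and viewed, at most 10 in all, crops included, and the job is handed in when it is done.

Besides the shell and the picture viewer there is one more tool, called after "Emit:" by a JSON object that holds its "fn" and its "kwargs", one argument or row to a line. arm_command: Moves the arm, as the interface text tells. Its arguments: {"type":"object","properties":{"series":{"type":"array","items":{"type":"number"}},"squeeze":{"type":"number"}},"required":["series"]}

```bash
mkdir -p pics
cat > h.py <<'E'
import numpy as np, cv2
from bench import *
def snap(n,f):
    im=get_image(n); cv2.imwrite('pics/'+f,im[:,:,::-1]); return im
def cam(n):
    c=camera_info(n); f=192/np.tan(np.radians(c['fovy'])/2); return f,c['cx'],c['cy'],np.array(c['T'])
def ray(n,u,v):
    f,cx,cy,T=cam(n); d=T[:3,:3]@np.array([(u-cx)/f,(v-cy)/f,1]); return T[:3,3],d/np.linalg.norm(d)
def tri(a,b):
    (o1,d1),(o2,d2)=ray(*a),ray(*b)
    A=np.stack([d1,-d2],1); s=np.linalg.lstsq(A,o2-o1,rcond=None)[0]
    p,q=o1+s[0]*d1,o2+s[1]*d2; return (p+q)/2,np.linalg.norm(p-q)
def onz(n,u,v,z):
    o,d=ray(n,u,v); return o+d*(z-o[2])/d[2]
def proj(n,P):
    f,cx,cy,T=cam(n); p=T[:3,:3].T@(np.asarray(P,float)-T[:3,3]); return p[0]/p[2]*f+cx,p[1]/p[2]*f+cy
E
python3 - <<'E'
from h import *
np.set_printoptions(precision=3,suppress=True)
for n in('side','top'):
    snap(n,n+'1.png'); print(n,cam(n))
    for t in('gear','drive_head','guard','shaft_end'):
        for r in look_for(t,n)[:3]: print(t,r)
print(state())
E
```

```text
side (np.float64(478.05689211408), 262.3419327211243, 189.88851475586625, array([[  -0.893,    0.279,   -0.354, 1033.57 ],
       [   0.45 ,    0.513,   -0.731,  851.717],
       [  -0.023,   -0.812,   -0.583,  845.251],
       [   0.   ,    0.   ,    0.   ,    1.   ]]))
gear {'rect': [213.5, 169.8, 245.4, 198.8], 'score': 0.78}
gear {'rect': [142.7, 191.2, 179.8, 223.9], 'score': 0.72}
drive_head {'rect': [254.0, 149.8, 383.6, 245.9], 'score': 0.67}
drive_head {'rect': [255.9, 159.9, 279.0, 179.7], 'score': 0.55}
guard {'rect': [291.8, 146.9, 378.9, 210.4], 'score': 0.57}
shaft_end {'rect': [251.1, 147.9, 382.6, 246.7], 'score': 0.95}
top (np.float64(471.65857937628067), 251.60813533214167, 191.77262458544, array([[   0.027,   -0.982,    0.185,  302.207],
       [  -1.   ,   -0.027,    0.005,  -60.785],
       [   0.001,   -0.185,   -0.983, 1686.864],
       [   0.   ,    0.   ,    0.   ,    1.   ]]))
gear {'rect': [298.8, 129.3, 322.6, 152.5], 'score': 0.84}
gear {'rect': [303.6, 181.1, 326.1, 209.5], 'score': 0.74}
gear {'rect': [245.0, 253.4, 273.4, 282.5], 'score': 0.68}
drive_head {'rect': [166.7, 173.9, 257.4, 231.9], 'score': 0.72}
guard {'rect': [165.1, 185.6, 200.1, 232.5], 'score': 0.97}
shaft_end {'rect': [161.9, 175.2, 257.2, 231.9], 'score': 0.59}
{'t': 0.5, 'joint_positions': array([-1.329,  0.238, -0.014,  1.319, -0.   ,  1.571]), 'joint_velocities': array([-0.001,  0.   ,  0.001, -0.001, -0.001, -0.   ]), 'tau': array([  0.001, -53.816,  34.648,   0.004,   0.   ,  -0.   ]), 'ee_pos': array([ 125.681, -509.69 ,  231.281]), 'orientation': array([-3.119, -0.379,  0.   ]), 'wrist_force': array([ 0.074,  0.215, -0.09 ]), 'moment': array([ 0.05 , -0.032, -0.006]), 'grasp_force': 0.0, 'gripper_width': 85.48035120757658}
```

View pics/side1.png

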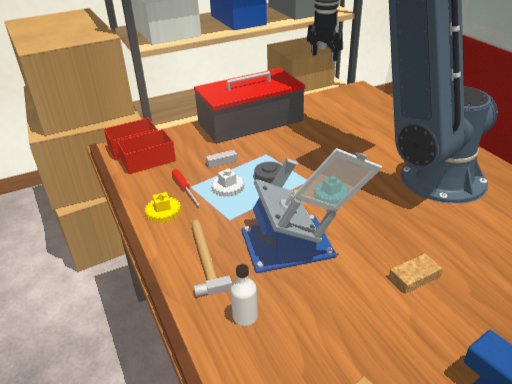

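View pics/top1.png

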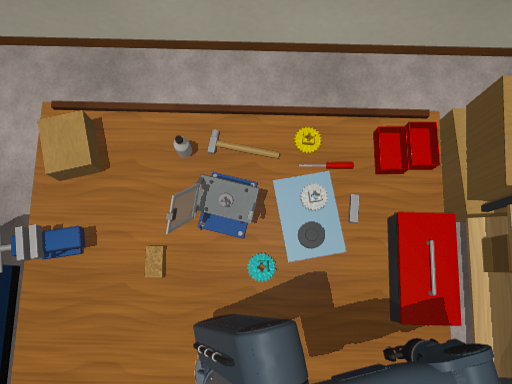

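The top view shows the aluminium gear at about (314,197) on the blue mat, and the drive's shaft near (226,201). The guard is open to the left, around (183,210). In the side view the gear is at (228,183). I'll enlarge both.

Run:
```python
from h import *
t=cv2.imread('pics/top1.png')[165:275,160:350]; cv2.imwrite('pics/tc.png',cv2.resize(t,None,fx=4,fy=4,interpolation=cv2.INTER_CUBIC))
t=cv2.imread('pics/side1.png')[140:275,200:390]; cv2.imwrite('pics/sc.png',cv2.resize(t,None,fx=4,fy=4,interpolation=cv2.INTER_CUBIC))
```

```text
(no output)
```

View pics/tc.png

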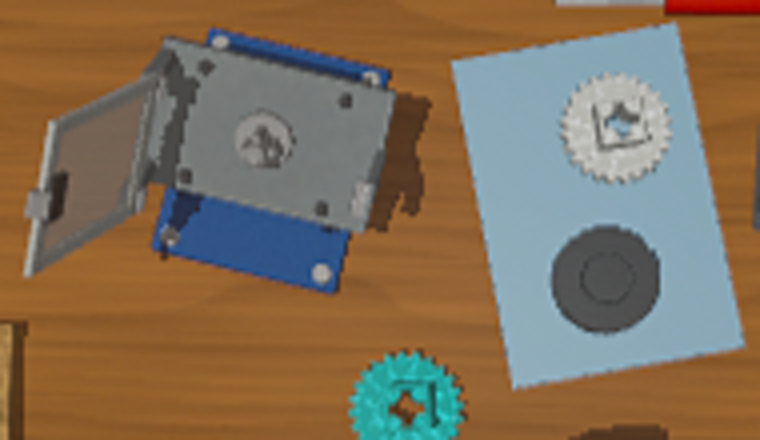

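View pics/sc.png

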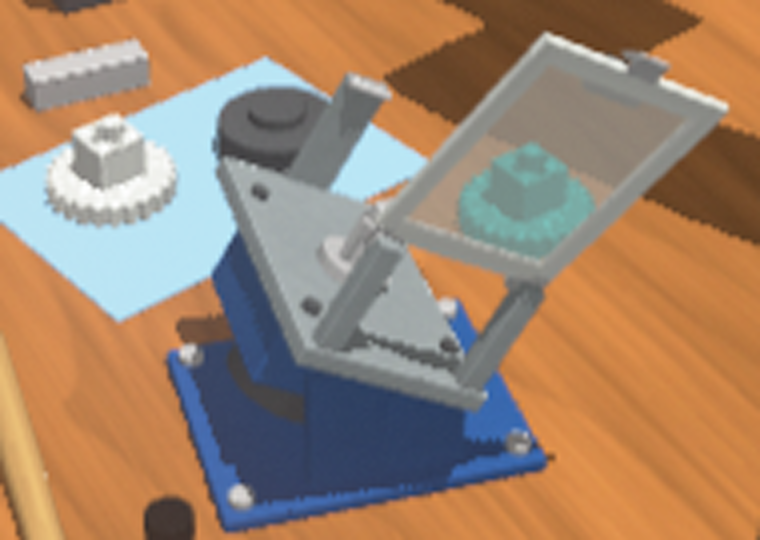

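The crops give usable corners on the plate, posts, collar and gear. I'll fit both poses to the two views together.

```bash
cat > fit.py <<'E'
from h import *
from scipy.optimize import least_squares
from scipy.spatial.transform import Rotation as R
np.set_printoptions(precision=2,suppress=True)
def T(u,v): return ('top',160+(u+.5)/4-.5,165+(v+.5)/4-.5)
def S(u,v): return ('side',200+(u+.5)/4-.5,140+(v+.5)/4-.5)
C={n:cam(n) for n in('top','side')}
def pj(n,P):
    f,cx,cy,M=C[n]; p=M[:3,:3].T@(P-M[:3,3]); return np.array([p[0]/p[2]*f+cx,p[1]/p[2]*f+cy])
def fit(obs,Rf,p0,loss='soft_l1'):
    def res(p): return np.concatenate([pj(o[0],p[:3]+Rf(p[3:]).apply(q))-o[1:] for o,q in obs])
    s=least_squares(res,p0,loss=loss); return s.x,res(s.x).reshape(-1,2)
E
cat > fit1.py <<'E'
from fit import *
drive=[(T(165,38),(65,100,0)),(T(395,92),(65,-100,0)),(T(365,232),(-65,-100,0)),(T(264,139),(0,0,8)),
 (S(222,160),(65,-100,0)),(S(297,352),(65,100,0)),(S(485,394),(-65,100,0)),(S(340,253),(0,0,6)),(S(385,240),(50,93,76)),(S(526,289),(-50,93,76)),(S(369,86),(0,-99,83))]
Rd=lambda a: R.from_euler('z',a[0])*R.from_euler('y',-30,degrees=True)
p,r=fit(drive,Rd,[400,0,120,0.]); print('drive',p,np.degrees(p[3]));print(r)
gear=[(T(592,97),(1,1)),(T(634,96),(1,-1)),(T(652,139),(-1,-1)),(T(603,148),(-1,1))]
g=[(o,(20*a,20*b,52)) for o,(a,b) in gear]
gs=[(S(108,117),(-1,-1)),(S(72,141),(1,-1)),(S(146,130),(-1,1)),(S(110,155),(1,1))]
g+=[(o,(20*a,20*b,52)) for o,(a,b) in gs]
g+=[(T(615,128),(0,0,10)),(S(112,177),(0,0,18))]
p,r=fit(g,lambda a:R.from_euler('z',a[0]),[400,-200,0,0.]); print('gear',p,np.degrees(p[3]));print(r)
E
python3 fit1.py
```

```text
drive [573.16  32.12 115.12  -0.22] -12.719132340542536
[[ 0.12 -0.71]
 [ 0.6   0.27]
 [-0.23  0.25]
 [ 0.05 -0.18]
 [-0.71 -1.06]
 [ 0.84 -1.  ]
 [-0.3   1.24]
 [ 2.66  2.95]
 [-0.01  0.88]
 [ 0.19 -0.22]
 [-0.95 -0.86]]
gear [ 605.89 -276.44   -6.06    6.62] 379.523005139382
[[-0.16  2.56]
 [-0.   -0.61]
 [-0.73 -0.79]
 [ 0.83  0.41]
 [ 0.48 -0.23]
 [-0.25 -0.81]
 [-0.    1.35]
 [-0.74  0.69]
 [-0.23  0.45]
 [-0.14 -0.86]]
```

```bash
cat > ov.py <<'E'
from fit import *
def panel(n,box,f,polys):
    im=cv2.imread(f'pics/{n}1.png'); u,v,w,h,k=box
    im=cv2.resize(im[v:v+h,u:u+w],None,fx=k,fy=k,interpolation=cv2.INTER_CUBIC)
    for P,c in polys:
        q=np.array([(pj(n,p)-(u,v)+.5)*k-.5 for p in P]); cv2.polylines(im,[np.round(q*16).astype(int)],False,c,1,cv2.LINE_AA,4)
    return im
def gearpolys(x,y,z,yaw):
    r=R.from_euler('z',yaw,degrees=True); f=lambda L:[np.array([x,y,z])+r.apply(q) for q in L]
    sq=[(20,20),(20,-20),(-20,-20),(-20,20),(20,20)]
    ci=lambda rr,h:[(rr*np.cos(a),rr*np.sin(a),h) for a in np.linspace(0,6.283,40)]
    return [(f([(*s,52) for s in sq]),(0,0,255)),(f([(*s,18) for s in sq]),(0,160,0)),(f(ci(50,18)),(255,0,0)),(f(ci(10.5,52)),(255,0,255)),(f([(16,0,52),(-16,0,52)]),(255,0,255)),(f([(0,16,52),(0,-16,52)]),(255,0,255))]
def drvpolys(x,y,z,yaw):
    r=R.from_euler('z',yaw,degrees=True)*R.from_euler('y',-30,degrees=True); f=lambda L:[np.array([x,y,z])+r.apply(q) for q in L]
    ci=lambda rr,h:[(rr*np.cos(a),rr*np.sin(a),h) for a in np.linspace(0,6.283,40)]
    o=[(f([(65,100,0),(65,-100,0),(-65,-100,0),(-65,100,0),(65,100,0)]),(0,0,255)),(f(ci(24,8)),(0,255,0)),(f([(0,0,8),(0,0,54)]),(255,0,255)),(f(ci(9.7,48)),(255,0,255))]
    for s in(50,-50): o.append((f([(s,86,76),(s,100,76),(s,100,0)]),(255,255,0)))
    o.append((f([(-15,-90.5,80),(15,-90.5,80)]),(0,255,255))); o.append((f([(0,-99,83),(0,-99,0)]),(0,255,255)))
    c,s=np.cos(2),np.sin(2)
    o.append((f([(x_,85-c*d+2.5*s,72+s*d+2.5*c) for x_,d in((60,5),(60,163),(-60,163),(-60,5),(60,5))]),(0,165,255)))
    return o
E
python3 - <<'E'
from ov import *
from ov import *
g=gearpolys(606,-276.5,0,11)
a=panel('top',(294,177,40,40,10),0,g); b=panel('side',(205,163,44,40,9),0,g); b=cv2.copyMakeBorder(b,0,40,0,4,cv2.BORDER_CONSTANT)
cv2.imwrite('pics/ovg.png',np.hstack([a,b]))
d=drvpolys(573,32,120,-12.7)
a=panel('top',(160,165,105,80,4),0,d); b=panel('side',(250,140,100,110,4),0,d)
a=cv2.copyMakeBorder(a,0,b.shape[0]-a.shape[0],0,0,cv2.BORDER_CONSTANT)
cv2.imwrite('pics/ovd.png',np.hstack([a,b])[:, :800]); print(a.shape,b.shape)
E
```

```text
(440, 420, 3) (440, 400, 3)
```

View pics/ovg.png

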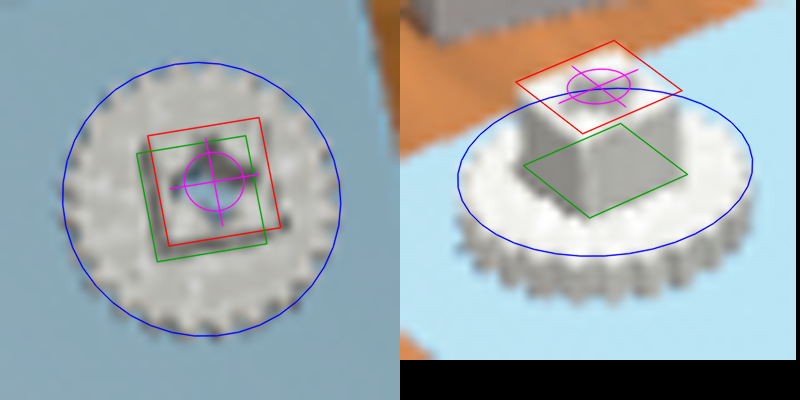

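View pics/ovd.png

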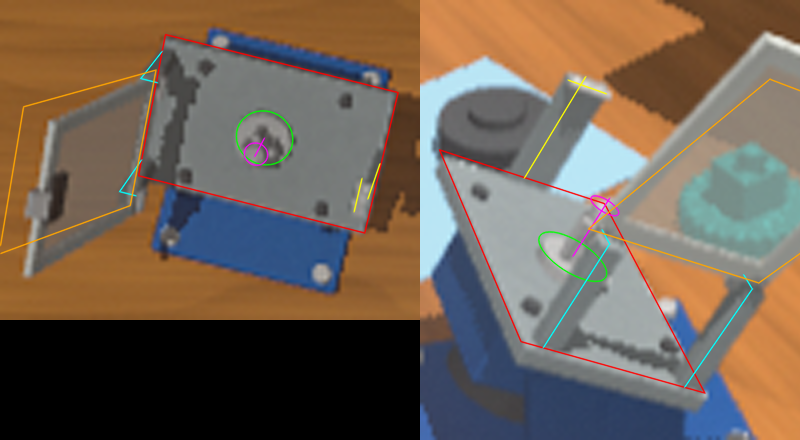

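Gear: the overlay fits best at about (606.5, -275.5), yaw 11°. The top circle matches, and the side view is about 1 px low, which is within calibration. Drive: the plate, collar and strike overlays agree at (573, 32, 120), yaw -12.7°. The guard is open less than 2.0 rad, so I'll fit its angle and write the move helper.

```bash
cat > mv.py <<'E'
from fit import *
HP=np.array([573,32,120.]); HR=R.from_euler('z',-12.7,degrees=True)*R.from_euler('y',-30,degrees=True)
def down(yaw): return R.from_euler('z',yaw,degrees=True)*R.from_euler('x',180,degrees=True)
def headrot(a): return HR*R.from_euler('z',a,degrees=True)*R.from_euler('x',180,degrees=True)
def go(P,Q):
    s=state(); r=R.from_rotvec(s['orientation']); 
    print('turn deg(tool)',np.degrees((r.inv()*Q).as_rotvec()),'shift units, pre-turn axes',r.inv().apply(P-s['ee_pos'])/40,'post-turn',Q.inv().apply(P-s['ee_pos'])/40)
def rep():
    s=state(); r=R.from_rotvec(s['orientation'])
    print('t',round(s['t'],2),'p',s['ee_pos'],'head',HR.inv().apply(s['ee_pos']-HP),'hrot',np.degrees((HR.inv()*r*R.from_euler('x',180,degrees=True).inv()).as_rotvec()),'j',s['joint_positions'],'F',s['wrist_force'],'Fhead',HR.inv().apply(s['wrist_force']),'w',s['gripper_width'],s['grasp_force'])
E
python3 - <<'E'
from mv import *
from mv import *
o=[(T(52,120),60),(T(28,274),-60),(S(547,35),60),(S(725,105),-60)]
f=lambda th,x,d=163:HP+HR.apply((x,85-np.cos(th)*d+2.5*np.sin(th),72+np.sin(th)*d+2.5*np.cos(th)))
s=least_squares(lambda p:np.concatenate([pj(a[0],f(p[0],x))-a[1:] for a,x in o]),[1.8]);print('guard',s.x,s.fun)
rep(); go(np.array([606.5,-275.5,130]),down(11)); go(np.array([606.5,-275.5,130]),down(-79))
E
```

```text
guard [1.83] [ 0.36 -0.21 -0.01 -1.72 -1.55  0.48 -1.81  0.29]
t 0.5 p [ 125.68 -509.69  231.28] head [-219.14 -626.78  255.02] hrot [ 6.96 29.46 25.94] j [-1.33  0.24 -0.01  1.32 -0.    1.57] F [ 0.07  0.21 -0.09] Fhead [-0.02  0.23 -0.09] w 85.48035120757658 0.0
turn deg(tool) [-0.01  0.    2.85] shift units, pre-turn axes [13.07 -2.81  2.53] post-turn [12.92 -3.45  2.53]
turn deg(tool) [-0.    0.   92.85] shift units, pre-turn axes [13.07 -2.81  2.53] post-turn [ -3.45 -12.92   2.53]
```

Emit:
{"fn": "arm_command", "kwargs": {
  "series": [0,0,0,0.93,-0.2,0.1,85,0,0,0,0.93,-0.2,0.1,85,0,0,0,0.93,-0.2,0.1,85,0,0,0,0.93,-0.2,0.1,85,0,0,0,0.93,-0.2,0.1,85,0,0,0,0.93,-0.2,0.1,85,0,0,0,0.93,-0.2,0.1,85,0,0,0,0.93,-0.2,0.1,85,0,0,0,0.93,-0.2,0.1,85,0,0,0,0.93,-0.2,0.1,85],
  "squeeze": 60
}}

```text
t: 1.33
ee_pos: [469.3, -341.8, 191.2]
orientation: [3.118, 0.379, 0.0]
wrist_force: [0.7, -0.3, -0.2]
gripper_width: 85.1
grasp_force: 0.0
```

```bash
python3 -c "
from mv import *
rep(); go(np.array([606.5,-275.5,70]),down(11))"
```

```text
t 1.33 p [ 469.34 -341.76  191.23] head [  19.2  -387.41   71.16] hrot [ 6.94 29.44 25.95] j [-0.63  0.35  0.04  1.26 -0.    2.27] F [ 0.73 -0.34 -0.2 ] Fhead [ 0.58 -0.17 -0.57] w 85.05275133399682 0.0
turn deg(tool) [ 0.01 -0.01  2.86] shift units, pre-turn axes [ 3.73 -0.79  3.03] post-turn [ 3.68 -0.97  3.03]
```

Emit:
{"fn": "arm_command", "kwargs": {
  "series": [0,0,0,0.93,-0.2,0.2,85,0,0,0,0.93,-0.2,0.2,85,0,0,0,0.93,-0.2,0.2,85,0,0,0,0.94,-0.2,0.2,85,0,0,-7,0,0,0.2,85,0,0,-7,0,0,0.2,85,0,0,-7,0,0,0.2,85,0,0,-7,0,0,0.2,85,0,0,-7,0,0,0,85,0,0,-7,0,0,0,85]
}}

```text
t: 2.17
ee_pos: [604.6, -275.9, 126.4]
orientation: [-2.77, -1.479, 0.001]
wrist_force: [-0.3, -0.5, -0.4]
gripper_width: 85.1
grasp_force: 0.0
```

Emit:
{"fn": "arm_command", "kwargs": {
  "series": [0,0,-7,0,0,0,85,0,0,-7,0,0,0,85,0,0,-7,0,0,0,85,0,0,-7,0,0,0,85,0,0,-7,0,0,0,85,0,0,-7,0,0,0,85,0,0,-3.1,0,0,0,85,0,0,0,0,0,0,85,0,0,0,0,0,0,85,0,0,0,0,0,0,85]
}}

```text
t: 3.0
ee_pos: [604.9, -276.1, 127.3]
orientation: [-2.002, -2.421, -0.0]
wrist_force: [-0.6, 0.0, -0.3]
gripper_width: 85.1
grasp_force: 0.0
```

```bash
python3 -c "
from mv import *
rep(); go(np.array([606.5,-275.5,22]),down(101))"
```

```text
t 3.0 p [ 604.92 -276.14  127.26] head [  89.26 -293.59  -43.15] hrot [ 29.63  19.41 110.53] j [-0.43  0.52  0.16  1.21  0.    0.95] F [-0.62  0.04 -0.31] Fhead [-0.69 -0.1   0.04] w 85.10019369144788 0.0
turn deg(tool) [-0.   -0.01 -0.17] shift units, pre-turn axes [0.01 0.04 2.63] post-turn [0.01 0.04 2.63]
```

Emit:
{"fn": "arm_command", "kwargs": {
  "series": [0,0,0,0,0.04,0.6,85,0,0,0,0,0,0.6,85,0,0,0,0,0,0.5,85,0,0,0,0,0,0.5,85,0,0,0,0,0,0.4,85,0,0,0,0,0,0,85,0,0,0,0,0,0,30,0,0,0,0,0,0,30,0,0,0,0,0,0,30,0,0,0,0,0,0,30]
}}

```text
t: 3.83
ee_pos: [607.3, -276.2, 24.9]
orientation: [1.998, 2.421, 0.001]
wrist_force: [-4.7, 6.5, 21.8]
gripper_width: 39.1
grasp_force: 57.6
```

Emit:
{"fn": "arm_command", "kwargs": {
  "series": [0,0,0,0,0,0,30,0,0,0,0,0,0,30,0,0,0,0,0,0,30,0,0,0,0,0,0,30,0,0,0,0,0,0,30,0,0,0,0,0,0,30,0,0,0,0,0,-0.3,30,0,0,0,0,0,-0.6,30,0,0,0,0,0,-0.8,30,0,0,0,0,0,-0.8,30]
}}

```text
t: 4.67
ee_pos: [605.6, -275.4, 123.8]
orientation: [-1.998, -2.421, 0.001]
wrist_force: [0.6, -1.0, -3.6]
gripper_width: 39.0
grasp_force: 61.1
```

```bash
python3 -c "
from mv import *
rep(); go(HP+HR.apply((0,0,130)),headrot(110.5-23))"
```

```text
t 4.67 p [ 605.61 -275.44  123.78] head [  87.98 -292.75  -46.43] hrot [ 29.79  19.43 110.61] j [-0.43  0.53  0.16  1.2   0.    0.95] F [ 0.58 -1.03 -3.55] Fhead [-1.09 -0.88 -3.47] w 38.9931054019261 61.07191443443298
turn deg(tool) [-29.86  -5.61  25.53] shift units, pre-turn axes [ 8.36 -0.83 -2.71] post-turn [ 7.22 -2.52 -4.41]
```

Emit:
{"fn": "arm_command", "kwargs": {
  "series": [0,0,0,0.5,0,-0.7,30,0,0,0,0.5,0,-0.7,30,0,0,0,0.5,0,-0.7,30,0,0,0,0.5,0,-0.7,30,-5,-0.93,4.25,0,0,0,30,-5,-0.93,4.25,0,0,0,30,-5,-0.93,4.25,0,0,0,30,-5,-0.93,4.25,0,0,0,30,-5,-0.93,4.25,0,0,0,30,-5,-0.93,4.25,0,0,0,30],
  "squeeze": 80
}}

```text
t: 5.5
ee_pos: [590.4, -197.3, 235.9]
orientation: [2.144, 1.633, 0.472]
wrist_force: [0.7, -0.6, -4.1]
gripper_width: 38.6
grasp_force: 85.8
```

```bash
python3 -c "
from mv import *
rep(); go(HP+HR.apply((0,0,125)),headrot(87.5))"
```

```text
t 5.5 p [ 590.37 -197.27  235.92] head [ 116.29 -219.84   66.71] hrot [-0.39 -0.4  87.29] j [-0.36  0.05 -0.39  0.6   0.07  1.5 ] F [ 0.75 -0.59 -4.11] Fhead [-1.31 -0.42 -3.99] w 38.55409604041348 85.81932663917542
turn deg(tool) [ 0.5  -0.02 -0.21] shift units, pre-turn axes [ 5.35 -3.15 -1.48] post-turn [ 5.36 -3.14 -1.46]
```

Emit:
{"fn": "arm_command", "kwargs": {
  "series": [0.5,0,-0.2,0,0,-0.74,30,0,0,0,0,0,-0.74,30,0,0,0,0.67,-0.39,0,30,0,0,0,0.67,-0.39,0,30,0,0,0,0.67,-0.39,0,30,0,0,0,0.67,-0.39,0,30,0,0,0,0.67,-0.39,0,30,0,0,0,0.67,-0.39,0,30,0,0,0,0.67,-0.39,0,30,0,0,0,0.67,-0.39,0,30]
}}

```text
t: 6.33
ee_pos: [510.7, 46.3, 228.8]
orientation: [2.147, 1.648, 0.461]
wrist_force: [0.6, 0.2, -3.7]
gripper_width: 38.6
grasp_force: 86.1
```

```bash
cat > s3.py <<'E'
from ov import *
from mv import *
import sys
rep(); go(HP+HR.apply((0,0,85)),headrot(87.5))
for n in('top','side'):
    cv2.imwrite(f'pics/{n}{sys.argv[1]}1.png',get_image(n)[:,:,::-1])
E
python3 s3.py 2
python3 - <<'E'
from ov import *
from mv import *
s=state(); r=R.from_rotvec(s['orientation'])
f=lambda L:[s['ee_pos']+r.apply(q) for q in L]
ci=lambda rr,h:f([(rr*np.cos(a),rr*np.sin(a),h) for a in np.linspace(0,6.283,40)])
P=[(ci(50,25),(255,0,0)),(ci(50,7),(255,0,0)),(f([(0,0,25),(0,0,80)]),(255,0,255))]
P+=drvpolys(573,32,120,-12.7)[:3]
import ov
a=cv2.imread('pics/top21.png')
def pan(n,box): 
    ov_=cv2.imread; return panel(n,box,0,P)
import shutil
for n in('top','side'): shutil.copy(f'pics/{n}1.png',f'pics/{n}_orig.png'); shutil.copy(f'pics/{n}21.png',f'pics/{n}1.png')
a=panel('top',(165,165,100,80,4),0,P); b=panel('side',(230,110,100,130,4),0,P)
a=cv2.copyMakeBorder(a,0,b.shape[0]-a.shape[0],0,0,cv2.BORDER_CONSTANT)
cv2.imwrite('pics/ov2.png',np.hstack([a,b]))
E
```

```text
t 6.33 p [510.68  46.32 228.77] head [ -0.99   0.26 126.17] hrot [ 0.25  0.16 87.72] j [ 0.22 -0.11 -0.55  0.65 -0.21  2.  ] F [ 0.56  0.19 -3.68] Fhead [-1.4   0.31 -3.44] w 38.603162773659044 86.10432744026184
turn deg(tool) [-0.26 -0.05  0.22] shift units, pre-turn axes [-0.01  0.03  1.03] post-turn [-0.01  0.03  1.03]
```

View pics/ov2.png

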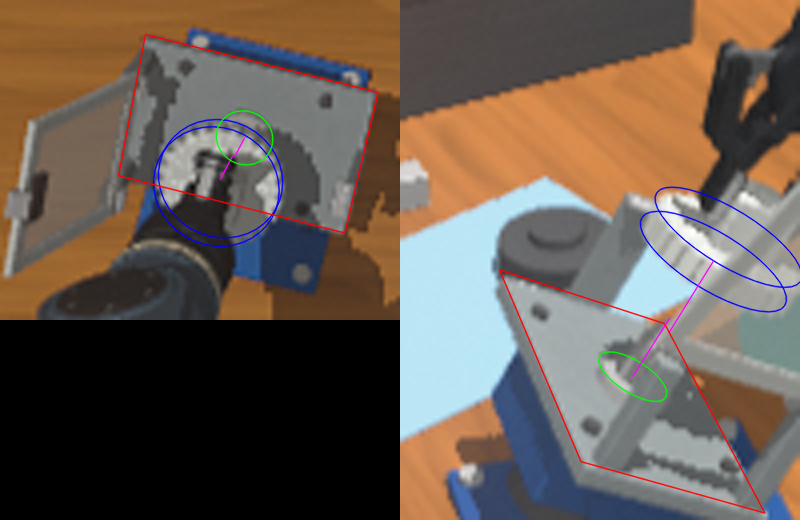

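The gear is square in the grip, and its circle lies on the shaft line in both views. I'll lower it onto the nose.

Emit:
{"fn": "arm_command", "kwargs": {
  "series": [-0.2,0,0,0,0.03,0.3,30,0,0,0,0,0,0.3,30,0,0,0,0,0,0.2,30,0,0,0,0,0,0.1,30,0,0,0,0,0,0.1,30,0,0,0,0,0,0.1,30,0,0,0,0,0,0.1,30,0,0,0,0,0,0.05,30,0,0,0,0,0,0,30,0,0,0,0,0,0,30]
}}

```text
t: 7.27
ee_pos: [537.2, 39.7, 186.2]
orientation: [2.144, 1.647, 0.464]
wrist_force: [-0.7, 2.7, -3.5]
gripper_width: 38.7
grasp_force: 86.1
```

```bash
python3 -c "
from mv import *
rep();print(state()['moment'])"
```

```text
t 7.27 p [537.25  39.68 186.23] head [ 1.45 -0.37 75.64] hrot [ 0.12 -0.   87.73] j [ 0.19 -0.03 -0.6   0.52 -0.2   1.97] F [-0.71  2.67 -3.45] Fhead [-2.83  2.45 -2.35] w 38.66799216389249 86.13481163978577
[0.68 1.11 0.21]
```

Emit:
{"fn": "arm_command", "kwargs": {
  "series": [0,0,0,0.02,-0.02,0.05,30,0,0,0,0,0,0.05,30,0,0,0,0,0,0.05,30,0,0,0,0,0,0.05,30,0,0,0,0,0,0.05,30,0,0,0,0,0,0,30,0,0,0,0,0,0,30,0,0,0,0,0,0,30,0,0,0,0,0,0,30,0,0,0,0,0,0,30]
}}

```text
t: 8.1
ee_pos: [540.9, 39.9, 176.3]
orientation: [2.145, 1.649, 0.462]
wrist_force: [-1.4, 5.9, -8.8]
gripper_width: 38.7
grasp_force: 85.6
```

```bash
python3 -c "
from mv import *
rep();print(state()['moment'])"
```

```text
t 8.1 p [540.91  39.87 176.33] head [-0.44  0.63 65.3 ] hrot [ 0.21  0.07 87.78] j [ 0.18 -0.01 -0.61  0.49 -0.2   1.97] F [-1.44  5.9  -8.8 ] Fhead [-6.74  5.44 -6.27] w 38.701551361228226 85.57320356369019
[1.35 1.63 0.53]
```

Emit:
{"fn": "arm_command", "kwargs": {
  "series": [0,0,0,0.025,-0.025,0,30,0,0,0,0,0,0,30,0,0,0,0,0,0.02,30,0,0,0,0,0,0.02,30,0,0,0,0,0,0.02,30,0,0,0,0,0,0,30,0,0,0,0,0,0,30,0,0,0,0,0,0,30,0,0,0,0,0,0,30,0,0,0,0,0,0,30]
}}

```text
t: 8.93
ee_pos: [541.7, 40.0, 175.0]
orientation: [2.144, 1.646, 0.463]
wrist_force: [-12.7, 1.5, 5.0]
gripper_width: 38.4
grasp_force: 87.8
```

```bash
python3 -c "
from mv import *
rep();print(state()['moment'])"
```

```text
t 8.93 p [541.73  40.03 175.03] head [-0.43  0.95 63.8 ] hrot [ 0.06  0.03 87.73] j [ 0.19 -0.01 -0.61  0.48 -0.2   1.97] F [-12.72   1.51   5.03] Fhead [-8.52 -1.32 10.72] w 38.42467831057828 87.83820390701294
[ 0.26  2.39 -0.12]
```

Axial contact at TCP 63.8 mm, so the underside is about 38 mm above the plate, resting on the spline ends. Now I'll turn it under light pressure.

Emit:
{"fn": "arm_command", "kwargs": {
  "series": [0,0,0,0,-0.03,0,30,0,0,-1.7,0,0,0,30,0,0,-1.7,0,0,0,30,0,0,-1.7,0,0,0,30,0,0,-1.7,0,0,0,30,0,0,-1.7,0,0,0,30,0,0,-1.7,0,0,0,30,0,0,-1.7,0,0,0,30,0,0,-1.7,0,0,0,30,0,0,0,0,0,0,30]
}}

```text
t: 9.77
ee_pos: [541.7, 40.3, 174.5]
orientation: [1.913, 1.87, 0.391]
wrist_force: [-1.7, 0.4, -3.2]
gripper_width: 38.4
grasp_force: 85.9
```

```bash
python3 -c "
from mv import *
rep();print(HR.inv().apply(state()['moment']))"
```

```text
t 9.77 p [541.73  40.34 174.51] head [-0.75  1.26 63.38] hrot [  0.02  -0.04 101.39] j [ 0.19 -0.01 -0.62  0.48 -0.2   1.73] F [-1.74  0.4  -3.2 ] Fhead [-3.15  0.   -1.88] w 38.44532213426814 85.901198387146
[-0.13  1.21 -0.02]
```

Emit:
{"fn": "arm_command", "kwargs": {
  "series": [0,0,0,0,0,0.02,30,0,0,0,0,0,0.02,30,0,0,0,0,0,0.02,30,0,0,0,0,0,0,30,0,0,0,0,0,0,30,0,0,0,0,0,0,30,0,0,0,0,0,0,30,0,0,0,0,0,0,30,0,0,0,0,0,0,30,0,0,0,0,0,0,30]
}}

```text
t: 10.6
ee_pos: [542.7, 40.3, 172.2]
orientation: [1.915, 1.87, 0.391]
wrist_force: [-0.3, -0.5, -3.2]
gripper_width: 39.0
grasp_force: 85.8
```

```bash
python3 -c "
from mv import *
rep();print(HR.inv().apply(state()['moment']))"
```

```text
t 10.6 p [542.66  40.33 172.17] head [-1.13  1.46 60.9 ] hrot [  0.07  -0.03 101.33] j [ 0.19 -0.01 -0.62  0.47 -0.2   1.73] F [-0.31 -0.49 -3.17] Fhead [-1.76 -0.55 -2.64] w 38.99600424854422 85.8288323879242
[-0.03  0.8  -0.04]
```

Emit:
{"fn": "arm_command", "kwargs": {
  "series": [0,0,0,0,0,0.03,30,0,0,0,0,0,0.03,30,0,0,0,0,0,0.03,30,0,0,0,0,0,0.03,30,0,0,0,0,0,0,30,0,0,0,0,0,0,30,0,0,0,0,0,0,30,0,0,0,0,0,0,30,0,0,0,0,0,0,30,0,0,0,0,0,0,30]
}}

```text
t: 11.43
ee_pos: [544.9, 39.8, 168.0]
orientation: [1.915, 1.87, 0.391]
wrist_force: [-0.6, -0.1, -4.6]
gripper_width: 38.1
grasp_force: 85.8
```

```bash
python3 -c "
from mv import *
rep();print(HR.inv().apply(state()['moment']))"
```

```text
t 11.43 p [544.93  39.8  167.96] head [-1.22  1.44 56.09] hrot [  0.07  -0.02 101.33] j [ 0.18  0.   -0.62  0.46 -0.2   1.73] F [-0.57 -0.15 -4.57] Fhead [-2.74 -0.27 -3.7 ] w 38.0933395527582 85.84461450576782
[-0.01  0.89  0.  ]
```

It dropped past the spline ends to 56 mm with no resistance, so the slots are engaged. I'll lower it towards the collar.

Emit:
{"fn": "arm_command", "kwargs": {
  "series": [0,0,0,0,0,0.06,30,0,0,0,0,0,0.06,30,0,0,0,0,0,0.06,30,0,0,0,0,0,0.06,30,0,0,0,0,0,0.06,30,0,0,0,0,0,0.06,30,0,0,0,0,0,0.06,30,0,0,0,0,0,0.05,30,0,0,0,0,0,0,30,0,0,0,0,0,0,30]
}}

```text
t: 12.27
ee_pos: [554.0, 37.6, 151.4]
orientation: [1.915, 1.87, 0.39]
wrist_force: [-0.9, -1.0, -4.1]
gripper_width: 38.6
grasp_force: 85.9
```

```bash
python3 -c "
from mv import *
rep();print(HR.inv().apply(state()['moment']))"
```

```text
t 12.27 p [553.99  37.64 151.4 ] head [-1.43  1.32 37.08] hrot [  0.09   0.02 101.33] j [ 0.17  0.04 -0.64  0.41 -0.19  1.72] F [-0.93 -1.   -4.15] Fhead [-2.67 -1.18 -3.25] w 38.56633677739359 85.85906982421875
[ 0.06  0.86 -0.  ]
```

Emit:
{"fn": "arm_command", "kwargs": {
  "series": [0,0,0,0,0,0.03,30,0,0,0,0,0,0.03,30,0,0,0,0,0,0.03,30,0,0,0,0,0,0.02,30,0,0,0,0,0,0.01,30,0,0,0,0,0,0,30,0,0,0,0,0,0,30,0,0,0,0,0,0,30,0,0,0,0,0,0,30,0,0,0,0,0,0,30]
}}

```text
t: 13.1
ee_pos: [555.7, 37.4, 149.0]
orientation: [1.914, 1.87, 0.392]
wrist_force: [-23.3, 2.4, 22.7]
gripper_width: 38.3
grasp_force: 90.5
```

```bash
python3 -c "
from mv import *
rep();print(HR.inv().apply(state()['moment']))"
```

```text
t 13.1 p [555.66  37.36 148.95] head [-1.2   1.41 34.12] hrot [  0.04  -0.09 101.34] j [ 0.17  0.04 -0.64  0.4  -0.19  1.72] F [-23.28   2.44  22.71] Fhead [-8.78 -2.74 31.29] w 38.267185357694274 90.45058250427246
[-0.56  2.26 -0.01]
```

A 34 N stop at TCP 34.1 mm is 29.7 mm below the spline-end contact, so the gear is home. Now I'll release and back off along the axis.

Emit:
{"fn": "arm_command", "kwargs": {
  "series": [0,0,0,0,0,-0.04,30,0,0,0,0,0,0,85,0,0,0,0,0,0,85,0,0,0,0,0,0,85,0,0,0,0,0,0,85,0,0,0,0,0,0,85,0,0,0,0,0,0,85,0,0,0,0,0,-0.1,85,0,0,0,0,0,-0.3,85,0,0,0,0,0,-0.5,85]
}}

```text
t: 13.93
ee_pos: [537.3, 41.0, 178.9]
orientation: [1.917, 1.871, 0.387]
wrist_force: [-0.1, 0.7, -0.3]
gripper_width: 85.3
grasp_force: 0.0
```

Emit:
{"fn": "arm_command", "kwargs": {
  "series": [0,0,0,0,0,-0.5,85,0,0,0,0,0,-0.8,85,0,0,0,0,0,-0.8,20,0,0,0,0,0,-0.8,0,0,0,0,0,0,-0.8,0,0,0,0,0,0,-0.8,0,0,0,0,0,0,0,0,0,0,0,0,0,0,0,0,0,0,0,0,0,0,0,0,0,0,0,0,0]
}}

```text
t: 14.77
ee_pos: [450.1, 60.7, 334.7]
orientation: [1.916, 1.871, 0.389]
wrist_force: [-0.1, -0.5, 1.0]
gripper_width: -0.1
grasp_force: 0.0
```

```bash
cp pics/top_orig.png /tmp; python3 s3.py 3
python3 - <<'E'
from ov import *
import shutil
for n in('top','side'): shutil.copy(f'pics/{n}31.png',f'pics/{n}1.png')
p=HPp=(571.5,33,120,-12.7)
from scipy.spatial.transform import Rotation as R
def gp():
    o=drvpolys(*p); r=R.from_euler('z',p[3],degrees=True)*R.from_euler('y',-30,degrees=True)
    for h,rr in((8,50),(26,50),(60,20)): o.append(([np.array(p[:3])+r.apply((rr*np.cos(a),rr*np.sin(a),h)) for a in np.linspace(0,6.283,40)],(255,0,0)))
    return o[:1]+o[4:7]+o[8:]
P=gp(); a=panel('top',(165,165,100,80,4),0,P); b=panel('side',(240,120,100,120,4),0,P)
a=cv2.copyMakeBorder(a,0,b.shape[0]-a.shape[0],0,0,cv2.BORDER_CONSTANT); cv2.imwrite('pics/ov3.png',np.hstack([a,b]))
E
```

```text
t 14.77 p [450.06  60.68 334.7 ] head [ -1.98   0.95 249.06] hrot [  0.12   0.11 101.35] j [ 0.3  -0.25 -0.38  0.99 -0.25  1.84] F [-0.08 -0.48  1.02] Fhead [ 0.53 -0.49  0.87] w -0.13756734868837336 0.0
turn deg(tool) [-0.14 -0.01 13.85] shift units, pre-turn axes [-0.03  0.05  4.1 ] post-turn [-0.02  0.05  4.1 ]
```

View pics/ov3.png

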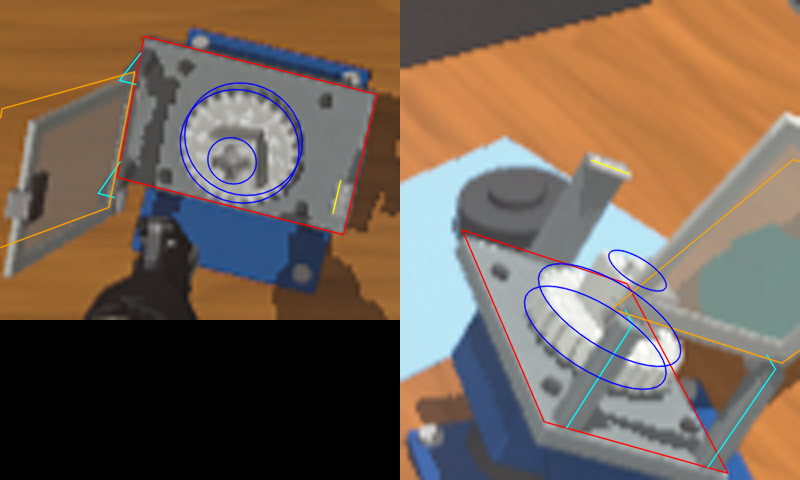

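The gear sits on the collar in both views: the blue model circles match, and the top view shows its centre at about (240,140). Next I'll take the shut fingers round to the outer face of the guard.

Emit:
{"fn": "arm_command", "kwargs": {
  "series": [0,0,5.7,0,0,-0.25,0,0,0,5.7,0,0,-0.25,0,0,0,0,0.75,0,0,0,0,0,0,0.75,0,0,0,0,0,0,0.75,0,0,0,0,0,0,0.75,0,0,0,0,0,0,0.75,0,0,0,0,0,0,0.75,0,0,0,0,0,0,0,0,0,0,0,0,0,0,0,0,0]
}}

```text
t: 15.7
ee_pos: [480.5, 239.8, 351.6]
orientation: [2.107, 1.687, 0.448]
wrist_force: [0.4, -0.9, -0.1]
gripper_width: 0.3
grasp_force: 0.0
```

```bash
sed -i 's/^def down/HP=HP+HR.apply((-1.3,1.3,0.3))\ndef down/' mv.py; python3 -c "
from mv import *
rep(); go(HP+HR.apply((0,178,185)),headrot(90))"
```

```text
t 15.7 p [480.48 239.83 351.62] head [ -0.63 181.11 268.26] hrot [ 0.1   0.17 90.1 ] j [ 0.69 -0.02 -0.13  1.12 -0.4   2.41] F [ 0.38 -0.85 -0.13] Fhead [ 0.42 -0.75 -0.39] w 0.2557262547467615 0.0
turn deg(tool) [-0.17  0.04  0.1 ] shift units, pre-turn axes [-0.08  0.02  2.08] post-turn [-0.08  0.02  2.08]
```

Emit:
{"fn": "arm_command", "kwargs": {
  "series": [0,0,0,0,0,0.42,0,0,0,0,0,0,0.42,0,0,0,0,0,0,0.42,0,0,0,0,0,0,0.42,0,0,0,0,0,0,0.4,0,0,0,0,0,0,0,0,0,0,0,-0.3,0,0,0,0,0,0,-0.3,0,0,0,0,0,0,-0.3,0,0,0,0,0,0,-0.3,0,0,0]
}}

```text
t: 16.53
ee_pos: [509.9, 181.7, 282.6]
orientation: [2.108, 1.684, 0.455]
wrist_force: [-0.3, 3.0, 1.3]
gripper_width: 0.3
grasp_force: 0.0
```

```bash
python3 -c "
from mv import *
rep(); go(HP+HR.apply((0,98,185)),headrot(90))"
```

```text
t 16.53 p [509.91 181.7  282.6 ] head [  0.8  130.87 187.75] hrot [ 0.08 -0.12 89.89] j [ 0.54 -0.04 -0.33  0.88 -0.35  2.26] F [-0.28  2.96  1.29] Fhead [-0.16  2.83  1.58] w 0.29557444964242474 0.0
turn deg(tool) [ 0.03 -0.13 -0.11] shift units, pre-turn axes [-0.82 -0.02  0.07] post-turn [-0.82 -0.02  0.07]
```

Emit:
{"fn": "arm_command", "kwargs": {
  "series": [0,0,0,-0.33,0,0.02,0,0,0,0,-0.33,0,0.02,0,0,0,0,-0.33,0,0.02,0,0,0,0,-0.33,0,0.01,0,0,0,0,-0.35,0,0.03,0,0,0,0,-0.35,0,0.03,0,0,0,0,-0.35,0,0.03,0,0,0,0,-0.35,0,0.16,0,0,0,0,-0.35,0,0.18,0,0,0,0,-0.35,0,0.19,0]
}}

```text
t: 17.37
ee_pos: [493.0, 45.0, 257.4]
orientation: [2.108, 1.684, 0.453]
wrist_force: [0.8, 1.5, 0.6]
gripper_width: -0.2
grasp_force: 0.6
```

```bash
python3 -c "
from mv import *
rep(); go(HP+HR.apply((0,-35,122)),headrot(90))"
```

```text
t 17.37 p [492.99  44.96 257.41] head [ -0.06  -6.25 159.15] hrot [ 0.05 -0.05 89.92] j [ 0.22 -0.16 -0.52  0.74 -0.22  1.96] F [0.76 1.54 0.57] Fhead [0.64 1.67 0.29] w -0.23032968968532455 0.5561921006301418
turn deg(tool) [ 0.   -0.06 -0.08] shift units, pre-turn axes [-0.72  0.    0.93] post-turn [-0.72  0.    0.93]
```

Emit:
{"fn": "arm_command", "kwargs": {
  "series": [0,0,0,-0.25,0,0.29,0,0,0,0,-0.24,0,0.31,0,0,0,0,-0.23,0,0.32,0,0,0,0,-0.13,0,0.34,0,0,0,0,-0.13,0,0.34,0,0,0,0,-0.05,0,0.15,0,0,0,0,-0.03,0,0.15,0,0,0,0,0,0,0.12,0,0,0,0,0,0,0,0,0,0,0,0,0,0,0]
}}

```text
t: 18.2
ee_pos: [523.4, -4.1, 187.5]
orientation: [2.108, 1.684, 0.452]
wrist_force: [-0.7, 0.1, -0.2]
gripper_width: -0.1
grasp_force: 0.0
```

```bash
python3 -c "
from mv import *
rep(); go(HP+HR.apply((0,-50,74.5)),headrot(90))"
```

```text
t 18.2 p [523.37  -4.06 187.46] head [ -0.04 -47.39  78.37] hrot [ 0.06  0.   89.92] j [ 0.08 -0.07 -0.64  0.5  -0.15  1.83] F [-0.68  0.09 -0.24] Fhead [-0.72 -0.06  0.13] w -0.10081912284557201 0.0
turn deg(tool) [-0.04 -0.03 -0.08] shift units, pre-turn axes [-0.07  0.    0.1 ] post-turn [-0.07  0.    0.1 ]
```

Emit:
{"fn": "arm_command", "kwargs": {
  "series": [0,0,0,0,0,0.03,0,0,0,0,0,0,0.03,0,0,0,0,0,0,0.03,0,0,0,0,0,0,0.02,0,0,0,0,0,0,0.02,0,0,0,0,0,0,0.02,0,0,0,0,0,0,0,0,0,0,0,0,0,0,0,0,0,0,0,0,0,0,0,0,0,0,0,0,0]
}}

```text
t: 19.03
ee_pos: [525.6, -4.2, 184.6]
orientation: [2.106, 1.684, 0.455]
wrist_force: [-36.6, 4.0, 40.3]
gripper_width: -0.1
grasp_force: 26.5
```

```bash
python3 -c "
from mv import *
rep()"
```

```text
t 19.03 p [525.63  -4.2  184.56] head [  0.45 -47.03  74.73] hrot [ 0.01 -0.14 89.95] j [ 0.08 -0.06 -0.64  0.49 -0.15  1.83] F [-36.55   4.04  40.27] Fhead [-11.52  -4.1   53.15] w -0.09189739672317636 26.51643547229469
```

A hard stop at z 74.7 mm matches the shut outer face at 74.5. I'll back off and check.

Emit:
{"fn": "arm_command", "kwargs": {
  "series": [0,0,0,0,0,-0.3,0,0,0,0,0,0,-0.6,0,0,0,0,0,0,-0.8,0,0,0,0,0,0,-0.8,0,0,0,0,0,0,-0.8,0,0,0,0,0,0,-0.8,0,0,0,0,0,0,-0.8,0,0,0,0,0,0,0,0,0,0,0,0,0,0,0,0,0,0,0,0,0,0]
}}

```text
t: 19.87
ee_pos: [430.9, 17.0, 351.5]
orientation: [2.108, 1.685, 0.452]
wrist_force: [0.2, -0.8, 0.0]
gripper_width: 0.3
grasp_force: 0.0
```

```bash
python3 s3.py 4
python3 - <<'E'
from ov import *
import shutil
for n in('top','side'): shutil.copy(f'pics/{n}41.png',f'pics/{n}1.png')
p=(571.5,33,120,-12.7); r=R.from_euler('z',p[3],degrees=True)*R.from_euler('y',-30,degrees=True)
P=[([np.array(p[:3])+r.apply(q) for q in((60,80,74.5),(60,-78,74.5),(-60,-78,74.5),(-60,80,74.5),(60,80,74.5))],(0,0,255))]
a=panel('top',(165,165,100,80,4),0,[]); b=panel('side',(240,120,100,120,4),0,P)
a=cv2.copyMakeBorder(a,0,b.shape[0]-a.shape[0],0,0,cv2.BORDER_CONSTANT); cv2.imwrite('pics/ov4.png',np.hstack([a,b]))
E
```

```text
t 19.87 p [430.94  16.99 351.47] head [ -0.13 -47.18 267.8 ] hrot [ 0.09 -0.01 89.95] j [ 0.18 -0.31 -0.38  1.02 -0.19  1.92] F [ 0.15 -0.79  0.02] Fhead [ 0.29 -0.74 -0.14] w 0.259770650017092 0.0
turn deg(tool) [-0.05 -0.06  2.45] shift units, pre-turn axes [1.17 0.01 4.57] post-turn [ 1.18 -0.05  4.57]
```

View pics/ov4.png

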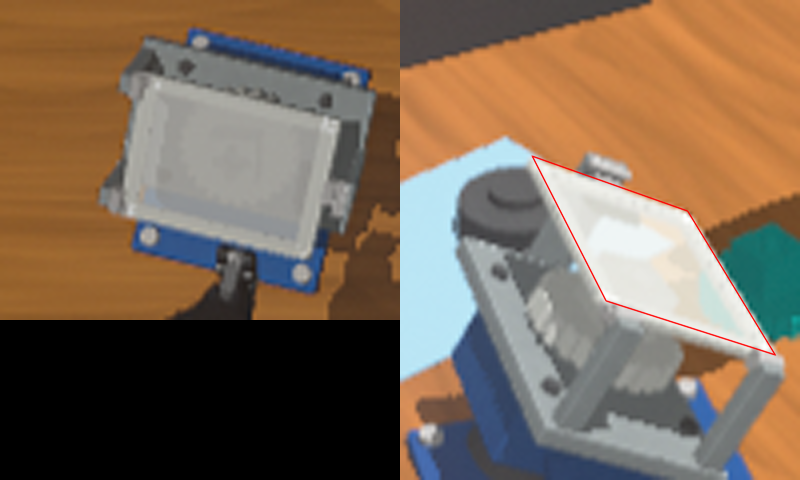

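The guard lies exactly on its shut outline in the side view, and it took 53 N against the stop, well over the latch's 10 N. The robot is clear, so I'll hand in.

```bash
python3 -c "
from bench import *
print(close_job())"
```

```text
the job is handed in; nothing more can be done
None
```

The job is handed in, but the verdict wasn't shown: the gear is home on the splined shaft, boss outwards, the guard is shut over it, and the arm is clear. That the latch snapped in is inferred from the 53 N stop at the shut position, because I had no bolt reading.

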